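# Draw the tall filter from the leaning row and fit it to the fume extractor

### The arm

A 7-joint arm with a two-finger parallel gripper is mounted at the origin on a cart in front of the work surface, level with it; the furniture and walls round the work are solid. World frame = base frame: x ahead of the robot, y to its left, z up, the work surface at z = 0. Lengths are in m, angles in rad, forces in N, time in s.
With the tool pointing down it reaches from about 0.4 to 0.875 m from the base axis. Payload 6.5 kg.
Tool frame: the origin (TCP) lies at the very end of the fingers, on their centre line; the grasp point (between the pads) lies 19 mm behind it; z points along the fingers, x is the direction in which the jaws open and shut, and the axes are right-handed (so a half turn about z gives the same grasp; the last joint's range is limited). The gripper opens to 88 mm and grips with 3 to 60 N. Pads are 18 mm wide; open, the fingers measure 123 mm over their backs; the gripper's body (75 mm by 187 mm) begins 45 mm behind the grasp point.
Start: joints at [1.072, 0.536, -0.004, 1.538, 0.003, 1.067, -0.071], TCP at [0.273, -0.59, 0.239] pointing down, gripper open.
Joint ranges: [-2.7, 2.7], [-0.37, 2.16], [-1.27, 1.26], [0.24, 2.4], [-1.31, 4.45], [0.19, 1.91], [-2.76, 2.76]. Speed limits (rad/s): [2.39, 2.39, 3.14, 3.14, 3.14, 3.14, 3.14].

### API

Orientations are given as a rotation vector (axis times angle).
In Python, from rig import arm gives the robot as it stands. The module is installed in compiled form; this text tells all that it offers.
- The arm moves only by the tool move_arm, never from a script. Its argument "motion" is a list of rows, each an object with "slide": the shift along the tool's x, y, z scaled (see below), a list of three; "delta_rot": the turn, a rotation vector about the tool's x, y, z scaled (see below), a list of three; "gripper": the gripper's target within -1 to 1 (fully open at 1, half-way at 0, shut at -1). In form: [{"slide": [tx, ty, tz], "delta_rot": [ax, ay, az], "gripper": gripper}, ...]. A call has 1 to 8 rows; each row is the pose to reach, as a shift and turn from the pose commanded when the call began, along the tool's axes at that moment, turning the shorter way round; what a row does not reach only later rows make up. The controller multiplies each number of a shift by 0.12 m and each number of a turn by 2 pi rad. A row lasts 1/10 s, in which the tool goes at most 50 mm and 8.59 degrees, less where a joint would pass 70% of its speed; a pose out of reach is approached as far as the arm can. A call with a number of a shift or a turn outside -1 to 1 is refused whole. A call with a gripper value outside its range is refused whole. The fingers move at their own pace and stop on an object; the grip force is fixed at half the most. Time passes only in rows, so rows that repeat a pose let the fingers close. It gives the time, the measured TCP pose, the force and the opening at its end, in the units of the state.
- arm.observe(): the state, without advancing time (a new reading comes with each control period).
- arm.grab_frame(name): name is "scene" or "top"; returns a dict with "color" (400x640x3 uint8, red, green, blue), "z_map" (400x640 float32, m along the optical axis (not along the pixel's ray), 0 where there is no reading), "fx", "fy", "cx", "cy" (pixels), "dist" ([k1, k2, p1, p2, k3] as OpenCV has them; the pictures are not rectified), "view" (4x4, takes a point from world to camera coordinates). Camera axes: x right, y down, z forward; pixel columns grow to the right and rows downward; lengths in m; the calibration is good to about 2 mm. A picture is of the moment at which its call begins.
- arm.hand_in(): hands the job in, once; it reports no verdict.
Trained networks look in a picture, given as the dict that the camera call returned (one of the last four; its "shot" number tells which), for a name from the list of things; names that differ only in an ending like _2 or _b are one class to them, and where a whole thing is asked for, a point or a joint stands for the part that bears it (a point fixed in the world has none). Each returns a list of dicts, best first, with "confidence" (0 to 1); they miss things now and then, are a little off and sometimes report something else, mostly with a low value. They report only what shows in the picture. A call takes as long as a camera call.
- arm.recognise(picture, target): "centre" ([column, row] in pixels, amid what is visible of it).
- arm.place_of(picture, target): "centre" ([column, row] in pixels: a listed point, or the origin of a listed thing).
The state is a dict: "time_s": time; "qpos": joint angles; "joint_vel": joint speeds; "joint_efforts": joint torques, N m; "eef_pos": TCP position; "ee_rot": TCP orientation; "wrist_force": force on the tool from outside, world axes, zero at the start; "wrist_torque": the same for the moment, N m; "finger_gap": finger opening in m.
Only numpy, scipy, OpenCV 4.12 (cv2) and the standard library are available. Lean on these libraries where they do the work, as an engineer would, in place of code of your own. Each camera call takes 0.05 s, during which the arm holds its last target.

### The job

The bench fume extractor is standing without its filter. Draw the tall filter cassette out of the row leaning in the steel rest, leaving the short ones leaning there and not knocking any over, and lower it (do not drop it) onto the extractor's sill, tab upward, between the side rails and behind the front lip, so that it leans flat against the intake grille and covers it. Leave the other things on the bench alone.

Things in the scene. Friction and masses are not known exactly. Their poses are not given: they have to be found in the camera images.
- tall_filter: Tall filter cassette: grey frame, white pleated paper; panel 100 wide, 12 thick, 135 tall, with a pull tab on top, 170 mm in all; 0.11 to 0.23 kg. Origin: centre of its underside; x through the thickness, y along the width, z up to the tab. Starts leaning back 12 deg (z tilts to own +x) in the rest, rear, second or third of four cassettes face to face, so a short one always leans on its front.
- tall_filter_tab (a point): Middle of the tall filter's tab (grey, 50 wide, 35 tall, 12 mm thick), 155 mm up from its underside, 15 mm below its top edge: the place to pinch, across the thickness. The tab rises 50 mm above the short filters' tabs. When it is drawn out along its own plane, those in front settle back by about its thickness.
- short_filter_a: A short cassette of the same make: 100 mm wide, 12 mm thick, 85 mm tall plus a tab of 50 x 30 mm, 115 mm in all, 0.11 kg. Origin and axes as for the tall one. Starts leaning in the rest, in one of the three rear places.
- short_filter_b: Another short cassette, the same as short_filter_a, in one of the three rear places.
- short_filter_c: Another short cassette, the same as short_filter_a, always at the front of the row.
- rest: Fixed rest of bent steel sheet, 112 x 100 mm, no sides: base 4 mm thick, front lip 12 mm high, back sheet 98 mm long sloping 12 deg back. Origin on the worktop, 64 mm behind the lip's outside, mid-width; x from lip to back sheet (the way the row leans), y along the width, z up. Tall instruments (fronts at world x = 0.59) stand close by: carry the filter across on the robot's side of them.
- extractor: Fixed bench fume extractor, white casing 140 wide, 133 deep, about 128 mm high; front intake grille slopes 12 deg back from upright, a fan shows behind it. Origin on the worktop under the casing; x from front to back, y along the width, z up (yaw only). Side rails (inner faces at y = -60 and +60 mm) stand 16 mm out from the grille all the way up.
- extractor_sill (a point): Foot of the intake grille, mid-width, on the level sill: x = -33, y = 0, z = 12 mm of the extractor. From here the grille's face runs 118 mm up the slope (opening 76 wide, 14 to 108 mm up). Lip's inner face 26 mm in front, rising 14 mm, flared outward. A seated tall filter has its underside's centre 6 to 18 mm in front of this point, leaning back 12 to 17 deg; its tab stands clear above the casing.
- beaker: Bystander: glass beaker, 52 mm wide, 70 mm tall, on the bench between rest and extractor. Origin: centre of its underside.
- vial_rack: Bystander: blue rack with vials, 42 x 98 x 36 mm. Origin: centre of its underside.
- jar_std: Bystander: small screw-cap jar, 34 mm wide, 64 mm tall. Origin: centre of its underside.
- screwdriver: Bystander: screwdriver lying on the bench beyond the rest, 186 mm long, 21 mm high. Origin: under its middle.

How it is judged:
By the outcome, as a careful person would: the job done as asked, in the order asked, and still so for the second after the job is handed in, with the robot touching nothing.
It also fails if it takes over 48 s, if anything falls off the work surface, if the arm or the gripper's body presses on something with over 40 N, if the wrist force passes 120 N, or if a joint passes its speed limit or range.

## Working session

There is one attempt and no reset: what is moved stays moved. The work goes in short steps, Python scripts to look and compute and a tool call to move; the robot and the scene stay as the last step left them, time stands still between calls to the robot, and variables do not carry over. Pictures are saved under pics/ and viewed, and the job is handed in when it is done.

Besides the shell and the picture viewer there is one more tool, called after ">>>" as a command line: name --argument value ..., lists and objects as JSON in quotes. move_arm: Moves the arm, as the interface text tells. Its arguments: {"type":"object","properties":{"motion":{"type":"array"}},"required":["motion"]}

```bash
mkdir -p pics; cat > h.py <<'E'
import numpy as np, cv2
from rig import arm
from scipy.spatial.transform import Rotation as R
def K(f): return np.array([[f['fx'],0,f['cx']],[0,f['fy'],f['cy']],[0,0,1.]])
def ray(f,px):
    u=cv2.undistortPoints(np.array([[px]],float),K(f),np.array(f['dist'],float))[0,0]
    V=np.array(f['view']); Rc=V[:3,:3]; c=-Rc.T@V[:3,3]
    return c, Rc.T@np.array([u[0],u[1],1.])
def atz(f,px,z):
    c,d=ray(f,px); return c+d*(z-c[2])/d[2]
def atdepth(f,px,r=2):
    x,y=int(round(px[0])),int(round(px[1])); w=f['z_map'][max(0,y-r):y+r+1,max(0,x-r):x+r+1]; w=w[w>0]
    c,d=ray(f,px); return c+d*np.median(w) if len(w) else None
def cloud(f):
    h,w=f['z_map'].shape; uv=np.stack(np.meshgrid(np.arange(w),np.arange(h)),-1).reshape(-1,1,2).astype(float)
    u=cv2.undistortPoints(uv,K(f),np.array(f['dist'],float))[:,0]
    V=np.array(f['view']); z=f['z_map'].reshape(-1)
    P=np.c_[u*z[:,None],z]; P=(P-V[:3,3])@V[:3,:3]; P[z<=0]=np.nan
    return P.reshape(h,w,3)
def proj(f,P):
    V=np.array(f['view']); rv=cv2.Rodrigues(V[:3,:3])[0]
    return cv2.projectPoints(np.array(P,float).reshape(-1,3),rv,V[:3,3],K(f),np.array(f['dist'],float))[0][:,0]
def save(f,n): cv2.imwrite(f'pics/{n}.png',f['color'][:,:,::-1])
E
python3 - <<'E'
from h import *
np.set_printoptions(precision=4,suppress=True)
s=arm.observe(); print(s['time_s'],s['eef_pos'],s['ee_rot'],s['finger_gap'])
for n in ['scene','top']:
    f=arm.grab_frame(n); save(f,n+'0'); np.save(n+'0.npy',f,allow_pickle=True)
    V=np.array(f['view']); print(n,-V[:3,:3].T@V[:3,3],V[2,:3])
    for t in ['tall_filter','tall_filter_tab','short_filter_a','rest','extractor','extractor_sill','beaker','vial_rack','jar_std','screwdriver']:
        for k in ['recognise','place_of']:
            try:
                for d in getattr(arm,k)(f,t)[:4]: print(n,k,t,np.round(d['centre'],1),round(d['confidence'],2),atdepth(f,d['centre']))
            except Exception as e: print(n,k,t,'ERR',str(e)[:80])
print(arm.observe()['time_s'])
E
```

```text
0.0 [ 0.2723 -0.5895  0.2378] [-2.6459  1.6921  0.0025] 0.08788841715398907
scene [ 0.1161 -0.9884  1.2858] [ 0.2859  0.5706 -0.7699]
scene recognise tall_filter [327.7 234.7] 0.59 [ 0.4819 -0.2891  0.1486]
scene place_of tall_filter [322.1 201.2] 0.36 [ 0.5759 -0.0564  0.0168]
scene recognise tall_filter_tab [330.1 235. ] 0.67 [ 0.4901 -0.2906  0.1436]
scene place_of tall_filter_tab [325.8 234.9] 0.87 [ 0.476  -0.287   0.1484]
scene recognise short_filter_a [337.2 250. ] 0.6 [ 0.5042 -0.3182  0.0813]
scene place_of short_filter_a [330.3 263.7] 0.62 [ 0.3179 -0.6162  0.5772]
scene recognise rest [339.  269.9] 0.68 [ 0.4965 -0.3515  0.0057]
scene place_of rest [329.4 258.5] 0.66 [ 0.318  -0.6116  0.5897]
scene recognise extractor [288.9 146.7] 0.92 [0.5581 0.2211 0.0802]
scene place_of extractor [288.7 156.1] 0.81 [0.5539 0.2213 0.0271]
scene recognise extractor_sill [292.2 148.6] 0.71 [0.5599 0.1888 0.0961]
scene place_of extractor_sill [283.8 159. ] 0.66 [0.5315 0.2234 0.0177]
scene recognise beaker [291.4 180.4] 0.7 [0.5073 0.0846 0.0313]
scene recognise vial_rack [308.6 187.1] 0.6
[... 1655 characters left out ...]
0.63 [0.5529 0.216  0.0456]
top recognise extractor_sill [214.2 178.8] 0.88 [0.5584 0.2265 0.0945]
top place_of extractor_sill [218.2 193.9] 0.84 [0.5282 0.2273 0.013 ]
top recognise beaker [262.7 209.5] 0.53 [0.5013 0.0769 0.0038]
top place_of beaker [265.1 212.3] 0.54 [0.4934 0.0675 0.0046]
top place_of beaker [301.4 197.7] 0.32 [ 0.5499 -0.0434  0.046 ]
top recognise vial_rack [278.7 190.3] 0.68 [0.5675 0.0343 0.022 ]
top place_of vial_rack [278.6 192.1] 0.83 [0.5612 0.0332 0.0245]
top place_of jar_std [302.3 197.9] 0.45 [ 0.5493 -0.0465  0.048 ]
top recognise screwdriver [455.7 241.8] 0.65 [ 0.4884 -0.546   0.0166]
top place_of screwdriver [470.5 245.8] 0.57 [ 0.4833 -0.5963  0.0115]
2.1
```

```bash
python3 - <<'E'
import numpy as np,cv2
for n,(x0,x1,y0,y1) in {'scene':(240,400,110,350),'top':(180,500,140,280)}.items():
    f=np.load(n+'0.npy',allow_pickle=True).item()
    c=f['color'][y0:y1,x0:x1,::-1]; s=2.5
    cv2.imwrite(f'pics/{n}0c.png',cv2.resize(c,None,fx=s,fy=s,interpolation=cv2.INTER_CUBIC))
f=np.load('top0.npy',allow_pickle=True).item()
cv2.imwrite('pics/rest0.png',cv2.resize(f['color'][190:270,330:430,::-1],None,fx=7,fy=7,interpolation=cv2.INTER_CUBIC))
f=np.load('scene0.npy',allow_pickle=True).item()
cv2.imwrite('pics/rest0s.png',cv2.resize(f['color'][210:300,285:385,::-1],None,fx=6,fy=6,interpolation=cv2.INTER_CUBIC))
E
```

```text
(no output)
```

View pics/top0c.png

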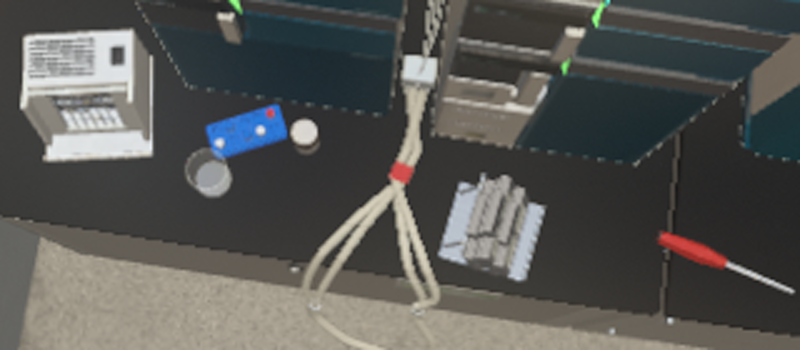

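View pics/scene0c.png

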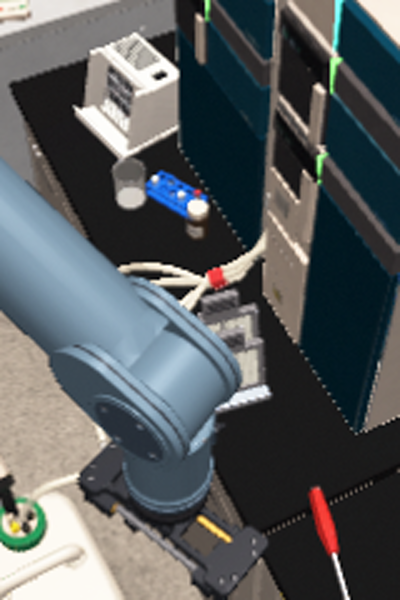

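View pics/rest0.png

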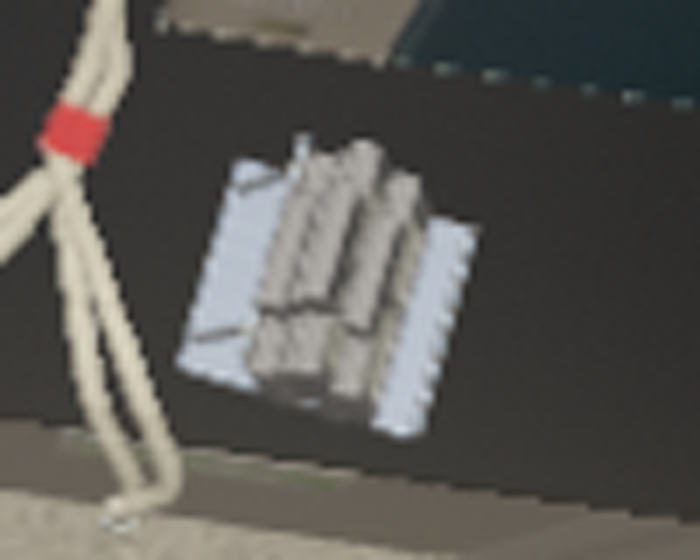

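View pics/rest0s.png

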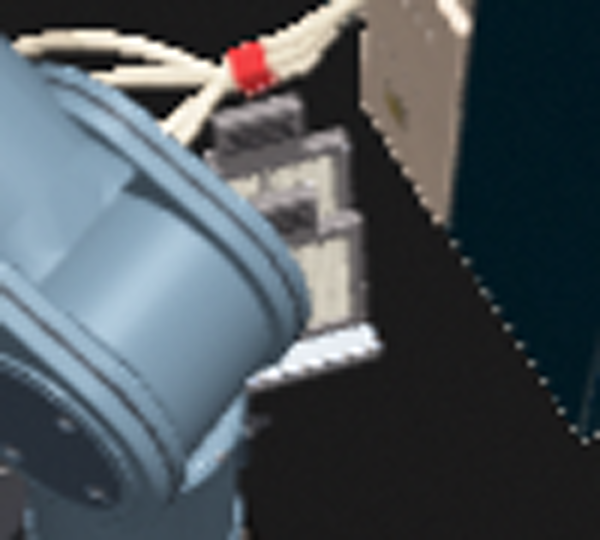

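```bash
python3 - <<'E'
from h import *
np.set_printoptions(precision=0,suppress=True,linewidth=220)
f=np.load('top0.npy',allow_pickle=True).item()
P=cloud(f)*1000
for r in range(207,248,2):
    print(r,' '.join('%4d'%v for v in P[r,352:402:1,2]))
print(P[222,352:402,0]);print(P[222,352:402,1])
# high points
m=(P[...,2]>135)&(P[...,2]<200)&(P[...,1]<-200)&(P[...,1]>-360)&(P[...,0]>400)&(P[...,0]<580)
Q=P[m];print(len(Q),Q.mean(0),Q.min(0),Q.max(0))
t=Q[Q[:,2]>158]; print(len(t)); 
rr=cv2.minAreaRect(t[:,:2].astype(np.float32)); print(rr,t[:,2].mean())
f2=np.load('scene0.npy',allow_pickle=True).item()
P2=cloud(f2)*1000
m=(P2[...,2]>130)&(P2[...,2]<200)&(P2[...,1]<-240)&(P2[...,1]>-340)&(P2[...,0]>450)&(P2[...,0]<580)
m[:,:320]=0
Q=P2[m];print(len(Q),Q.mean(0),Q.min(0),Q.max(0)); print(Q[:60])
E
```

```text
207    1   -4    9    4    3   -3   -3    0    2    9   -1    0    2    6   -1    3    3    0    2    7    0    1    5    7   -5   -2    4   -1    0    1    0   -4   -3    0    1    1    1   -3   -3    0    4    3    0   -2    1   -3   -3    2    6    0
209    2    0    0   -2   -1   -2    0    0    1    2    0    2    1    2   -2    3    4    2   -2    0    0   97  101    3   -2   -3    0    5    3    1    0    4    0    0    3    0    3    1    6    9    3    0   -2   -3    1   -3    0    0   -1    4
211    4    5    0    0    5   -1    6    0    0    0   -6    0    0   -2    2   -2    0    5    3   -3    1   97   88   82    3    3    1   92   80  137  136  134  134    0   -2    3    3    0   -5    0   -4    0   -3    2   -1   -2    7    2   -1   -2
213    3   -5    4    0    0    1   -2    1    3    3   -2    0    4    3    4    4   -1    0    0   80   98   96   87   85   93   93   86   86  135  140  135  134  129  115   -2   -1   -2   -1    4    3   -1   -1    0    0    2   -1   -1    0   -2    0
215    1    0    0    2    0    0    1    0    2    3    0    5    0    6   35   44 
[... 1406 characters left out ...]
  3   10   -1    0    2    3    1
227    0    2   -1    3    1    1    1    3    1    7    9    3    3    4    6    4  108  112  119  119  118  122  172  169  170  174  170  151  137  117  119  120  115  115  102   34   14   16   -1    1    6    6    0   17    0    0    1   -6    6    0
229    4   -1    1   -1    2    3    2    2    0    3    2    1    6    6    5    4  117  119  117  118  115  167  170  174  170  168  157  139  110  114  119  117  113  113   39   26   16    5    1    0    0    0    7   12    0   -3    0    2   -4    0Traceback (most recent call last):
  File "<stdin>", line 6, in <module>
  File "<stdin>", line 6, in <genexpr>
ValueError: cannot convert float NaN to integer
```

```bash
python3 - <<'E'
from h import *
np.set_printoptions(precision=1,suppress=True,linewidth=220)
f=np.load('top0.npy',allow_pickle=True).item()
P=cloud(f)*1000
reg=(P[...,1]<-200)&(P[...,1]>-370)&(P[...,0]>400)&(P[...,0]<580)
t=P[reg&(P[...,2]>164)&(P[...,2]<185)]
print(len(t),t.mean(0)); print(cv2.minAreaRect(t[:,:2].astype(np.float32)))
v=t[:,:2]-t[:,:2].mean(0); w,V=np.linalg.eigh(v.T@v); print('long axis',V[:,1],np.degrees(np.arctan2(V[1,1],V[0,1])),np.sqrt(w/len(t)))
for n,lo,hi in [('shorttabs',110,126),('tallbody',130,146),('shortbody',80,92)]:
    m=reg&(P[...,2]>lo)&(P[...,2]<hi); q=P[m]
    k,lab,st,ce=cv2.connectedComponentsWithStats(m.astype(np.uint8))
    for i in range(1,k):
        if st[i,4]>6:
            q=P[lab==i]; print(n,st[i],q.mean(0),cv2.minAreaRect(q[:,:2].astype(np.float32)))
print('row225'); print(P[225,365:395,:])
# extractor
reg=(P[...,1]>120)&(P[...,1]<330)&(P[...,0]>430)&(P[...,0]<700)
m=reg&(P[...,2]>118)&(P[...,2]<140); q=P[m]; print('extr top',len(q),q[:,2].mean(),cv2.minAreaRect(q[:,:2].astype(np.float32)))
m=reg&(P[...,2]>7)&(P[...,2]<40); q=P[m]; print('extr low',len(q),q[:,2].mean(),cv2.minAreaRect(q[:,:2].astype(np.float32)))
for n,lo,hi in [('base',60,120)]: pass
cv2.imwrite('pics/ex0.png',cv2.resize(f['color'][145:210,180:250,::-1],None,fx=8,fy=8,interpolation=cv2.INTER_CUBIC))
for p in [(218.2,193.9),(219,196),(221,200),(223,203)]: print(p,atdepth(f,p,1)*1000)
E
```

```text
80 [ 483.2 -275.7  171.2]
((483.3443298339844, -276.3270263671875), (13.272038459777832, 49.35283660888672), 81.6270751953125)
long axis [-1.   0.1] 171.63614810876425 [ 3.8 14.3]
shorttabs [367 217  10  18  95] [ 485.3 -264.9  118.1] ((486.31103515625, -265.0587463378906), (16.46456527709961, 52.62445831298828), 83.15178680419922)
shorttabs [379 220   8  17  78] [ 481.3 -299.7  117. ] ((482.14276123046875, -299.3603515625), (15.333144187927246, 49.23643112182617), 81.41191864013672)
shorttabs [372 242   5   3   7] [ 433.9 -281.3  120.4] ((433.451416015625, -280.1361083984375), (5.002859115600586, 10.912741661071777), 18.984153747558594)
tallbody [379 210   6  14  35] [ 518.  -289.4  137.6] ((513.1095581054688, -287.61346435546875), (12.098831176757812, 38.09221649169922), 82.8180160522461)
tallbody [372 232   7  12  44] [ 447.2 -278.5  136.9] ((449.1297607421875, -278.5228576660156), (12.504165649414062, 32.29721450805664), 81.57669067382812)
shortbody [373 210   8   8  28] [ 526.9 -276.3   87.3] ((527.4248657226562, -278.58489990234375), (19.230419158935547, 22.52394676208496), 87.
[... 915 characters left out ...]
-296.   119.5]
 [ 490.7 -298.8  120.3]
 [ 491.7 -302.2  116.7]
 [ 491.4 -304.5  121.3]
 [ 493.4 -308.6  111.4]
 [ 496.9 -313.7   93.1]
 [ 508.6 -324.8   24.2]
 [ 510.3 -328.8   17.1]
 [ 512.5 -333.2    6.7]
 [ 513.7 -337.     2. ]
 [ 513.4 -339.5    7. ]
 [ 513.7 -342.6    7.6]
 [ 514.5 -346.1    5.7]]
extr top 1137 124.78945172526859 ((585.8494873046875, 235.39048767089844), (95.24285888671875, 137.05430603027344), 10.524056434631348)
extr low 770 16.967133501010174 ((562.6979370117188, 224.56326293945312), (206.7191162109375, 263.4742736816406), 88.94088745117188)
(218.2, 193.9) [528.2 227.3  13. ]
(219, 196) [521.8 223.2  13.3]
(221, 200) [509.2 213.1  17.2]
(223, 203) [502.9 208.7   2.3]
```

View pics/ex0.png

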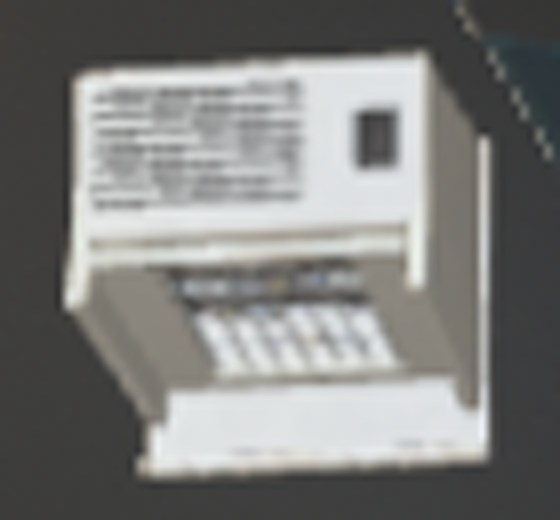

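```bash
python3 - <<'E'
from h import *
np.set_printoptions(precision=1,suppress=True,linewidth=220)
F={n:np.load(n+'0.npy',allow_pickle=True).item() for n in ['top','scene']}
f=F['top'];P=cloud(f)*1000
# world table: sill / tab from both views at right height
print('tab top@156',atz(f,(379.1,223.1),.156)*1000,'scene',atz(F['scene'],(325.8,234.9),.156)*1000)
print('sill',atz(f,(218.2,193.9),.012)*1000,atz(F['scene'],(283.8,159),.012)*1000)
print('origin extr',atz(f,(220.8,184.7),0)*1000,atz(F['scene'],(288.7,156.1),0)*1000)
print('table z near', np.nanmedian(P[235:260,180:200,2]),np.nanmedian(P[205:225,310:340,2]))
# casing top: refined
m=(P[...,1]>120)&(P[...,1]<330)&(P[...,0]>480)&(P[...,0]<700)
t=P[m&(P[...,2]>112)&(P[...,2]<140)]
for a in np.arange(5,14,1.):
    c,s=np.cos(np.radians(a)),np.sin(np.radians(a)); u=t[:,0]*c+t[:,1]*s; v=-t[:,0]*s+t[:,1]*c
    print(a,np.percentile(u,[0.5,2,98,99.5]),np.percentile(v,[.5,2,98,99.5]),len(t))
# sill
s_=P[m&(P[...,2]>7)&(P[...,2]<30)&(P[...,0]<560)]
print('low',len(s_)); 
a=np.radians(9.5);c,s=np.cos(a),np.sin(a); M=np.array([[c,s],[-s,c]])
# grille & rails profile in extractor coordinates
uv=P[...,:2]@M.T
sel=m&(uv[...,0]<600)
Q=np.c_[uv[sel],P[...,2][sel]]
for vlo in range(60,210,10):
    q=Q[(Q[:,1]>vlo)&(Q[:,1]<vlo+10)&(Q[:,2]>8)]
    if len(q)<3: print(vlo,len(q)); continue
    print(vlo,len(q),[ '%d/%d'%(x,z) for x,z in q[np.argsort(q[:,0])][:,[0,2]][::3]])
E
```

```text
tab top@156 [ 488.6 -283.3  156. ] scene [ 473.6 -291.6  156. ]
sill [528.4 227.5  12. ] [533.3 228.9  12. ]
origin extr [562.  228.5   0. ] [563.3 247.4   0. ]
table z near -690.3293856757323 1.7641479817671475
5.0 [551.  561.2 649.6 652.7] [112.7 116.4 249.2 253.2] 1182
6.0 [555.1 564.7 652.4 655. ] [102.5 106.2 238.4 242.3] 1182
7.0 [559.  567.1 654.8 657. ] [ 92.4  95.5 227.7 231.1] 1182
8.0 [562.8 570.5 657.5 658.8] [ 82.2  84.9 217.4 220.3] 1182
9.0 [566.5 572.5 659.5 661.3] [ 72.   74.4 206.8 209.4] 1182
10.0 [569.9 575.2 661.5 663.7] [ 61.8  63.6 196.  198.3] 1182
11.0 [572.6 576.9 663.7 665.4] [ 51.6  52.6 185.5 187.2] 1182
12.0 [574.7 579.  665.7 667.5] [ 40.7  41.7 175.  176.1] 1182
13.0 [576.  580.9 667.5 669.8] [ 29.6  31.2 164.3 165.3] 1182
low 616
60 137 ['531/26', '534/29', '538/8', '542/17', '550/14', '552/21', '553/14', '555/51', '556/14', '558/50', '559/59', '562/63', '562/16', '564/80', '565/63', '566/97', '567/66', '568/49', '569/84', '570/94', '572/125', '573/14', '574/129', '575/111', '576/27', '577/11', '578/125', '579/29', '580/92', '581/49', '583/94', '584/1
[... 3953 characters left out ...]
94', '579/115', '580/112', '582/118', '585/130', '588/15', '593/111', '596/122', '599/125']
190 149 ['525/30', '529/29', '534/20', '538/16', '542/12', '545/14', '547/19', '549/11', '550/52', '551/32', '552/42', '554/65', '555/31', '555/42', '556/68', '558/75', '559/56', '560/80', '560/34', '561/46', '562/29', '562/54', '563/94', '564/31', '564/115', '565/72', '567/49', '567/116', '568/126', '568/112', '568/56', '570/116', '570/128', '571/87', '572/69', '573/91', '573/115', '575/71', '576/104', '577/74', '578/121', '579/93', '581/111', '583/128', '584/123', '587/122', '592/129', '593/113', '595/127', '599/126']
200 19 ['527/22', '547/21', '568/127', '576/132', '580/125', '590/125', '599/125']
```

```bash
python3 - <<'E'
from h import *
from scipy.optimize import least_squares
np.set_printoptions(precision=2,suppress=True,linewidth=220)
f=np.load('top0.npy',allow_pickle=True).item();P=cloud(f)*1000
t12=np.tan(np.radians(12))
Q=P.reshape(-1,3); Q=Q[~np.isnan(Q[:,0])]
Q=Q[(Q[:,1]>140)&(Q[:,1]<310)&(Q[:,0]>480)&(Q[:,0]<640)]
# grille
c0=np.array([528.5,227.5]); a0=np.radians(10.5)
def loc(a,c,q): 
    d=q[:,:2]-c; return np.c_[d@[np.cos(a),np.sin(a)],d@[-np.sin(a),np.cos(a)],q[:,2]]
L=loc(a0,c0,Q); g=Q[(abs(L[:,1])<52)&(L[:,2]>20)&(L[:,2]<115)&(abs(L[:,0]-(L[:,2]-12)*t12)<9)]
def r(p): L=loc(p[0],c0,g); return L[:,0]-p[1]-(g[:,2]-12)*t12
s=least_squares(r,[a0,0],loss='soft_l1',f_scale=1.5); print('grille yaw',np.degrees(s.x[0]),'u off',s.x[1],len(g))
for (n,lo,hi,zl,zh) in [('lip',-45,-15,16,45)]:
    l=Q[(abs(L[:,1])<50)&(L[:,2]>zl)&(L[:,2]<zh)&(L[:,0]>lo)&(L[:,0]<hi)]
    s=least_squares(lambda p:loc(p[0],c0,l)[:,0]-p[1],[a0,-30],loss='soft_l1'); print(n,np.degrees(s.x[0]),s.x[1],len(l),l[:,2].mean())
# lateral: rails points between: u-(z-12)t in (-16,-6), |v|>50
uu=L[:,0]-(L[:,2]-12)*t12
q=L[(uu<-6)&(uu>-17)&(L[:,2]>40)&(L[:,2]<120)]
print(np.sort(q[:,1]).round(0))
# casing top lateral extents
q=L[(L[:,2]>118)&(L[:,2]<135)&(L[:,0]>30)]
for lo in range(30,120,15):
    k=q[(q[:,0]>lo)&(q[:,0]<lo+15)]; 
    if len(k): print(lo,np.percentile(k[:,1],[0,1,99,100]),len(k))
q=L[(L[:,2]>7)&(L[:,2]<16)&(L[:,0]<-5)&(L[:,0]>-24)]; print('sill lateral',np.percentile(q[:,1],[0,2,50,98,100]),np.median(q[:,2]))
I=P.reshape(-1,3); I=I[(I[:,2]>60)&(I[:,2]<400)&(I[:,1]<180)&(I[:,1]>-400)&(I[:,0]>560)]
for y in range(-400,180,40):
    k=I[(I[:,1]>y)&(I[:,1]<y+40)]; print(y,len(k),k[:,0].min() if len(k) else None, k[:,2].max() if len(k) else None)
E
```

```text
grille yaw 11.842324798420957 u off 5.29557958168258 279
lip 11.137949609835507 -27.38920077917263 53 23.298523842276175
[-72. -72. -72. -71. -71. -71. -71. -71. -71. -70. -70. -70. -70. -69. -69. -69. -69. -68. -68. -68. -67. -67. -67. -67. -67. -66. -66. -65. -65. -65. -65. -65. -64. -64. -63.  55.  55.  55.  55.  56.  56.  56.  56.
  56.  57.  57.  57.  57.  57.  57.  57.  57.  57.  57.  57.  58.  58.  58.  58.  58.  59.  59.  60.  60.  60.  60.  61.  61.  61.  62.  62.  62.  62.  63.  63.  63.  63.  66.]
30 [-71.13 -70.53  63.06  63.34] 188
45 [-69.94 -68.92  64.26  64.65] 211
60 [-70.22 -69.43  64.5   65.61] 221
75 [-71.21 -69.08  65.23  65.79] 208
90 [-69.55 -69.38  65.57  65.85] 177
sill lateral [-74.   -71.59  -1.45  62.77  77.16] 12.627830748532975
-400 466 591.5563359707579 398.82904618278457
-360 483 591.5832621083553 399.98676947701995
-320 458 588.833994198545 399.2239164143655
-280 487 587.5878171366543 399.115506304033
-240 498 588.4849982360453 399.9937217469566
-200 910 560.3602421491443 399.72632453391515
-160 378 603.036418001254 399.0890866054689
-120 498 602.2931289333306 399.18408972220226
-80 529 561.1123056309186 399.75277293349984
-40 509 560.6334162662971 399.81403066058203
0 471 597.2206738336952 398.25535546488214
40 451 601.6606846052948 399.98646531734806
80 449 602.4677164294152 398.22325471099
120 15 603.0693044000124 386.91250637166405
160 196 560.6904736005869 131.68510626441912
```

```bash
python3 - <<'E'
from h import *
from scipy.optimize import least_squares
np.set_printoptions(precision=2,suppress=True,linewidth=220)
f=np.load('top0.npy',allow_pickle=True).item();P=cloud(f)*1000
t12=np.tan(np.radians(12))
Q=P.reshape(-1,3); Q=Q[~np.isnan(Q[:,0])]
Q=Q[(Q[:,1]>140)&(Q[:,1]<310)&(Q[:,0]>480)&(Q[:,0]<700)]
c0=np.array([528.5,227.5])
def loc(a,c,q): 
    d=q[:,:2]-c; return np.c_[d@[np.cos(a),np.sin(a)],d@[-np.sin(a),np.cos(a)],q[:,2]]
for a in [10.5,11.5,12.5]:
    L=loc(np.radians(a),c0,Q)
    w=L[:,0]-(L[:,2]-12)*t12
    for n,b in [('R',(-58,-42)),('L',(38,52)),('mid',(-36,30))]:
        k=(L[:,1]>b[0])&(L[:,1]<b[1])&(L[:,2]>25)&(L[:,2]<118)&(abs(w)<15)
        print(a,n,np.median(w[k]),np.percentile(w[k],[20,80]),k.sum())
    q=L[(L[:,2]>118)&(L[:,2]<135)&(L[:,0]>30)]
    print([tuple(np.percentile(q[(q[:,0]>lo)&(q[:,0]<lo+15)][:,1],[1,99]).round(1)) for lo in range(35,110,15)])
    # front lip peak v u
    k=(L[:,2]>16)&(L[:,2]<40)&(L[:,0]<-15)&(L[:,0]>-45)
    print('lip',[np.median(L[k&(abs(L[:,1]-v)<12),0]).round(1) for v in range(-60,60,20)])
# image-based corner: project model and overlay
img=cv2.resize(f['color'][145:215,175:255,::-1],None,fx=8,fy=8,interpolation=cv2.INTER_CUBIC)
a=np.radians(11.5); off=np.array([1.5,-3.5])
c=c0+off[0]*np.array([np.cos(a),np.sin(a)])+off[1]*np.array([-np.sin(a),np.cos(a)]); print('sill est',c)
def W(p): p=np.array(p,float).reshape(-1,3); return np.c_[c[0]+np.cos(a)*p[:,0]-np.sin(a)*p[:,1], c[1]+np.sin(a)*p[:,0]+np.cos(a)*p[:,1],p[:,2]]/1000
T=lambda s,d=0:(s*np.sin(np.radians(12))-d*np.cos(np.radians(12)),12+s*np.cos(np.radians(12))+d*0)
lines=[]
for v in (-60,60): lines.append([(0-0,v,12),(T(118)[0],v,T(118)[1])]); lines.append([(-16,v,12),(T(118,16)[0],v,T(118)[1])])
for s in (0,14,108,118): lines.append([(T(s)[0],-60,T(s)[1]),(T(s)[0],60,T(s)[1])])
lines.append([(-26,-60,12),(-26,60,12)])
for v in (-38,38): lines.append([(T(14)[0],v,T(14)[1]),(T(108)[0],v,T(108)[1])])
for v in (-70,70): lines.append([(30,v,128),(120,v,128)])
for l in lines:
    p=((proj(f,W(l))-[175,145]+.5)*8).astype(int); cv2.line(img,tuple(map(int,p[0])),tuple(map(int,p[1])),(0,0,255),1)
cv2.imwrite('pics/ov1.png',img)
E
```

```text
10.5 R 4.988623189803619 [3.93 6.14] 59
10.5 L 3.250960131896843 [1.2  3.89] 55
10.5 mid 7.172975591968969 [5.75 9.36] 151
[(np.float64(-69.9), np.float64(63.3)), (np.float64(-69.2), np.float64(64.2)), (np.float64(-69.5), np.float64(65.0)), (np.float64(-69.3), np.float64(65.2)), (np.float64(-69.1), np.float64(65.3))]
lip [np.float64(-27.5), np.float64(-27.3), np.float64(-27.1), np.float64(-27.5), np.float64(-29.0), np.float64(-27.7)]
11.5 R 4.119094223314965 [3.14 5.28] 60
11.5 L 3.9905059307887782 [2.   4.63] 53
11.5 mid 7.0560366334309865 [5.58 9.26] 152
[(np.float64(-70.7), np.float64(62.6)), (np.float64(-70.2), np.float64(62.6)), (np.float64(-70.6), np.float64(63.7)), (np.float64(-70.9), np.float64(63.7)), (np.float64(-70.8), np.float64(63.6))]
lip [np.float64(-28.2), np.float64(-28.0), np.float64(-27.4), np.float64(-27.5), np.float64(-28.6), np.float64(-26.7)]
12.5 R 3.1960672597865267 [2.16 4.38] 64
12.5 L 4.679633898708915 [2.61 5.44] 54
12.5 mid 7.07572672417619 [5.36 9.53] 151
[(np.float64(-71.2), np.float64(61.7)), (np.float64(-71.4), np.float64(62.2)), (np.float64(-72.5), np.float64(62.4)), (np.float64(-72.5), np.float64(61.8)), (np.float64(-69.4), np.float64(62.3))]
lip [np.float64(-29.0), np.float64(-28.6), np.float64(-27.7), np.float64(-27.5), np.float64(-28.4), np.float64(-26.1)]
sill est [530.67 224.37]
```

View pics/ov1.png

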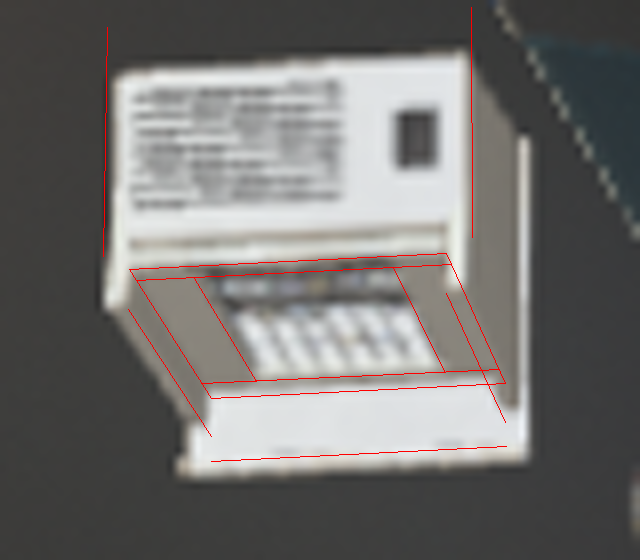

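```bash
cat >> h.py <<'E'
def frame(yaw,lean):
    y,l=np.radians(yaw),np.radians(lean); h=np.array([np.cos(y),np.sin(y),0]); k=np.array([0,0,1.])
    fx=np.cos(l)*h-np.sin(l)*k; fz=np.sin(l)*h+np.cos(l)*k; fy=np.cross(fz,fx)
    return fx,fy,fz
def units(pos,yaw,lean):
    "tcp target pos, filter frame"
    fx,fy,fz=frame(yaw,lean); Rt=np.c_[fx,-fy,-fz]
    s=arm.observe(); Rc=R.from_rotvec(s['ee_rot']); p=np.array(s['eef_pos'])
    sl=Rc.inv().apply(np.array(pos)-p)/0.12; dr=(Rc.inv()*R.from_matrix(Rt)).as_rotvec()/(2*np.pi)
    print('t',round(s['time_s'],2),'slide',sl.round(4),'rot',dr.round(4),'deg',np.degrees(np.linalg.norm(dr)*2*np.pi).round(1),'gap',round(s['finger_gap'],4),'F',np.round(s['wrist_force'],1),'q7',round(s['qpos'][6],2))
TOPC=np.array([.4833,-.276,.171])
RY,RL=82,12
def tall_tcp(up,draw=0):  # tcp when grasping, up mm along own axis from grasp pose
    fx,fy,fz=frame(RY,RL); return TOPC+fz*(-.032+draw)
E
python3 -c "
from h import *
print(tall_tcp(0,0),tall_tcp(0,.09)); units(tall_tcp(0,.09),RY,RL)"
```

```text
[ 0.48237406 -0.28258843  0.13969928] [ 0.48497827 -0.26405848  0.22773256]
t 2.1 slide [-1.7238 -2.7461  0.0914] rot [-0.0428 -0.0126 -0.407 ] deg 147.4 gap 0.0878 F [-0.2 -0.6  0.9] q7 -0.07
```

>>> move_arm --motion '[{"slide":[-0.6,-0.95,0.0],"delta_rot":[0,0,-0.19],"gripper":0},{"slide":[-0.6,-0.95,0.0],"delta_rot":[0,0,-0.19],"gripper":0},{"slide":[-0.6,-0.95,0.0],"delta_rot":[0,0,-0.19],"gripper":0},{"slide":[-0.6,-0.95,0.0],"delta_rot":[0,0,-0.19],"gripper":0},{"slide":[-0.6,-0.95,0.0],"delta_rot":[0,0,-0.19],"gripper":0},{"slide":[-0.6,-0.95,0.0],"delta_rot":[0,0,-0.19],"gripper":0},{"slide":[-0.6,-0.95,0.0],"delta_rot":[0,0,-0.19],"gripper":0},{"slide":[-0.6,-0.95,0.0],"delta_rot":[0,0,-0.19],"gripper":0}]'

```text
time_s: 2.9
eef_pos: [0.3458, -0.4769, 0.2388]
ee_rot: [3.14, 0.097, -0.0]
wrist_force: [0.5, -1.2, 0.0]
finger_gap: 0.0441
```

```bash
python3 -c "
from h import *
print(arm.observe()['eef_pos']);units(tall_tcp(0,.09),RY,RL)"
```

```text
[ 0.3458468  -0.47693382  0.23881858]
t 2.9 slide [ 1.2669 -1.6989  0.092 ] rot [-0.0228 -0.0279 -0.2171] deg 79.2 gap 0.0441 F [ 0.5 -1.2  0. ] q7 0.8
```

>>> move_arm --motion '[{"slide":[0.7,-0.95,0.0],"delta_rot":[-0.02,-0.024,-0.185],"gripper":0},{"slide":[0.7,-0.95,0.0],"delta_rot":[-0.02,-0.024,-0.185],"gripper":0},{"slide":[0.7,-0.95,0.0],"delta_rot":[-0.02,-0.024,-0.185],"gripper":0},{"slide":[0.7,-0.95,0.0],"delta_rot":[-0.02,-0.024,-0.185],"gripper":0},{"slide":[0.7,-0.95,0.0],"delta_rot":[-0.02,-0.024,-0.185],"gripper":0},{"slide":[0.7,-0.95,0.0],"delta_rot":[-0.02,-0.024,-0.185],"gripper":0},{"slide":[0.7,-0.95,0.0],"delta_rot":[-0.02,-0.024,-0.185],"gripper":0},{"slide":[0.7,-0.95,0.0],"delta_rot":[-0.02,-0.024,-0.185],"gripper":0}]'

```text
time_s: 3.7
eef_pos: [0.4236, -0.3583, 0.2388]
ee_rot: [2.461, 1.735, -0.211]
wrist_force: [0.7, -1.2, -0.1]
finger_gap: 0.0446
```

```bash
python3 -c "
from h import *
print(arm.observe()['eef_pos']);units(tall_tcp(0,.09),RY,RL)"
```

```text
[ 0.42355189 -0.35829238  0.23880997]
t 3.7 slide [ 0.9135  0.2178 -0.0728] rot [-0.0032 -0.0035 -0.0321] deg 11.7 gap 0.0446 F [ 0.7 -1.2 -0.1] q7 1.41
```

>>> move_arm --motion '[{"slide":[0.4,0.1,-0.08],"delta_rot":[-0.0032,-0.0035,-0.0321],"gripper":0},{"slide":[0.91,0.218,-0.073],"delta_rot":[-0.0032,-0.0035,-0.0321],"gripper":0},{"slide":[0.9135,0.2178,-0.0728],"delta_rot":[-0.0032,-0.0035,-0.0321],"gripper":0},{"slide":[0.9135,0.2178,-0.0728],"delta_rot":[-0.0032,-0.0035,-0.0321],"gripper":0},{"slide":[0.9135,0.2178,-0.0728],"delta_rot":[-0.0032,-0.0035,-0.0321],"gripper":0}]'

```text
time_s: 4.2
eef_pos: [0.4847, -0.2659, 0.2277]
ee_rot: [2.268, 1.957, -0.238]
wrist_force: [-0.3, 0.1, 1.1]
finger_gap: 0.0439
```

```bash
python3 -c "
from h import *
print(arm.observe()['eef_pos']);units(tall_tcp(0,0.0),RY,RL)
f=arm.grab_frame('scene');save(f,'s1')
cv2.imwrite('pics/s1c.png',cv2.resize(f['color'][150:310,220:420,::-1],None,fx=4,fy=4,interpolation=cv2.INTER_CUBIC))
P=cloud(f)*1000
m=(P[...,2]>158)&(P[...,2]<178)&(P[...,1]<-250)&(P[...,1]>-310)&(P[...,0]>440)&(P[...,0]<530)
q=P[m];print(len(q),q.mean(0),np.median(q,0))
"
```

```text
[ 0.48470575 -0.26586308  0.2277327 ]
t 4.2 slide [0.0149 0.0011 0.7468] rot [-0.0002 -0.     -0.0012] deg 0.4 gap 0.0439 F [-0.3  0.1  1.1] q7 1.34
87 [ 483.45480635 -281.892349    169.03758214] [ 483.63424185 -282.20306725  170.24010836]
```

View pics/s1c.png

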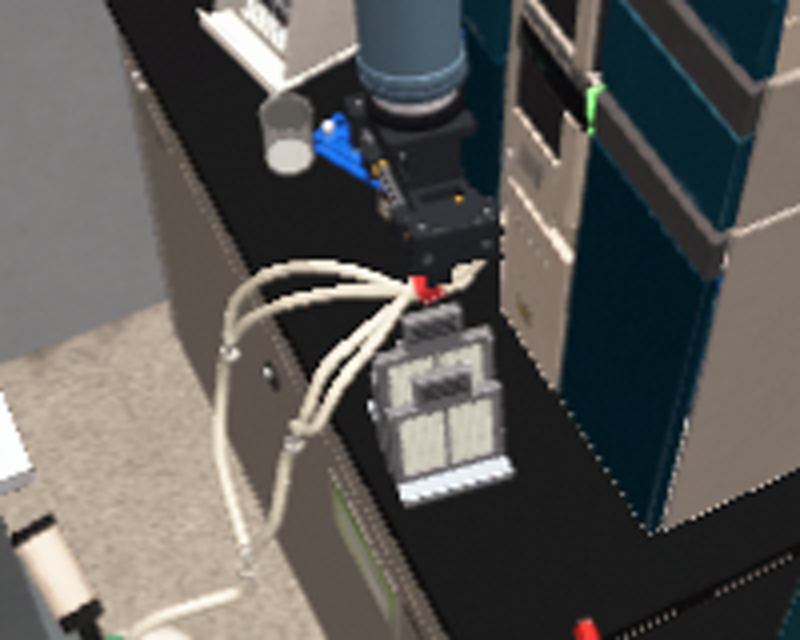

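```bash
python3 -c "
from h import *
s=arm.observe();print(s['time_s'])
f=arm.grab_frame('scene')
a=(proj(f,[s['eef_pos'],TOPC])-[220,150]+.5)*4;print(a)
P=cloud(f)*1000
m=(P[...,2]>150)&(P[...,2]<195)&(P[...,1]<-250)&(P[...,1]>-310)&(P[...,0]>465)&(P[...,0]<500)
q=P[m]; q=q[np.argsort(-q[:,2])]; print(q[::3].round(0).tolist())
f=arm.grab_frame('top'); cv2.imwrite('pics/t1c.png',cv2.resize(f['color'][180:270,320:430,::-1],None,fx=6,fy=6,interpolation=cv2.INTER_CUBIC))
"
```

```text
4.25
[[423.97151206 261.57048   ]
 [427.44172596 312.62053151]]
[[482.0, -282.0, 177.0], [469.0, -280.0, 177.0], [467.0, -278.0, 176.0], [476.0, -281.0, 174.0], [466.0, -280.0, 173.0], [481.0, -278.0, 172.0], [475.0, -275.0, 172.0], [485.0, -284.0, 172.0], [469.0, -280.0, 171.0], [475.0, -282.0, 171.0], [480.0, -280.0, 170.0], [492.0, -285.0, 170.0], [468.0, -268.0, 169.0], [487.0, -287.0, 169.0], [484.0, -280.0, 168.0], [483.0, -282.0, 166.0], [472.0, -281.0, 165.0], [490.0, -289.0, 164.0], [488.0, -286.0, 162.0], [497.0, -290.0, 161.0], [471.0, -284.0, 160.0], [495.0, -287.0, 158.0], [488.0, -287.0, 157.0], [489.0, -291.0, 156.0], [495.0, -288.0, 154.0], [484.0, -286.0, 153.0], [483.0, -290.0, 153.0], [480.0, -288.0, 153.0]]
```

View pics/t1c.png

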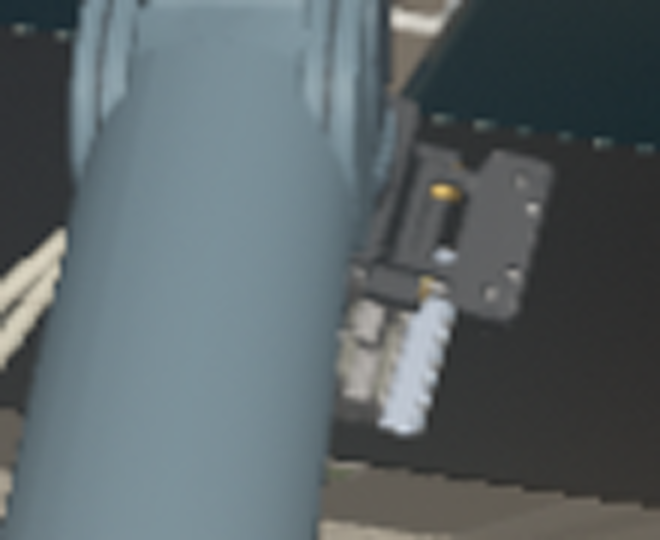

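>>> move_arm --motion '[{"slide":[0.003,0.001,0.3],"delta_rot":[0,0,0],"gripper":0},{"slide":[0.003,0.001,0.5],"delta_rot":[0,0,0],"gripper":0},{"slide":[0.003,0.001,0.65],"delta_rot":[0,0,0],"gripper":0},{"slide":[0.003,0.001,0.747],"delta_rot":[0,0,0],"gripper":0},{"slide":[0.003,0.001,0.747],"delta_rot":[0,0,0],"gripper":0},{"slide":[0.003,0.001,0.747],"delta_rot":[0,0,0],"gripper":0}]'

```text
time_s: 4.95
eef_pos: [0.4831, -0.283, 0.1406]
ee_rot: [2.267, 1.957, -0.236]
wrist_force: [0.7, -0.7, 0.8]
finger_gap: 0.0438
```

```bash
python3 -c "
from h import *
units(tall_tcp(0,0.0),RY,RL)
f=arm.grab_frame('scene')
cv2.imwrite('pics/s2c.png',cv2.resize(f['color'][200:290,280:370,::-1],None,fx=6,fy=6,interpolation=cv2.INTER_CUBIC))
"
```

```text
t 4.95 slide [ 0.0037 -0.0069  0.0067] rot [ 0.     -0.0001 -0.0011] deg 0.4 gap 0.0438 F [ 0.7 -0.7  0.8] q7 1.24
```

View pics/s2c.png

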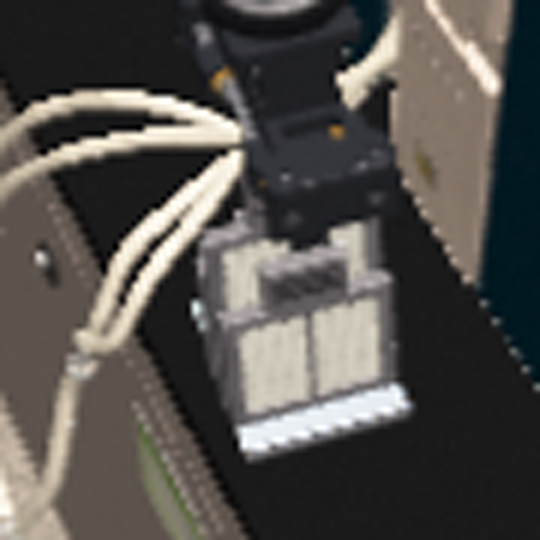

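Gripper sits over the tall tab (px ~300,235 in the crop), front short one (300,330) undisturbed. Close.

>>> move_arm --motion '[{"slide":[0,0,0],"delta_rot":[0,0,0],"gripper":-0.6},{"slide":[0,0,0],"delta_rot":[0,0,0],"gripper":-1},{"slide":[0,0,0],"delta_rot":[0,0,0],"gripper":-1},{"slide":[0,0,0],"delta_rot":[0,0,0],"gripper":-1},{"slide":[0,0,0],"delta_rot":[0,0,0],"gripper":-1},{"slide":[0,0,0],"delta_rot":[0,0,0],"gripper":-1}]'

```text
time_s: 5.6
eef_pos: [0.4831, -0.2828, 0.1402]
ee_rot: [2.266, 1.958, -0.237]
wrist_force: [-0.6, -0.1, 2.0]
finger_gap: 0.0118
```

>>> move_arm --motion '[{"slide":[0,0,-0.05],"delta_rot":[0,0,0],"gripper":-1},{"slide":[0,0,-0.12],"delta_rot":[0,0,0],"gripper":-1},{"slide":[0,0,-0.19],"delta_rot":[0,0,0],"gripper":-1},{"slide":[0,0,-0.26],"delta_rot":[0,0,0],"gripper":-1},{"slide":[0,0,-0.33],"delta_rot":[0,0,0],"gripper":-1},{"slide":[0,0,-0.4],"delta_rot":[0,0,0],"gripper":-1},{"slide":[0,0,-0.47],"delta_rot":[0,0,0],"gripper":-1},{"slide":[0,0,-0.54],"delta_rot":[0,0,0],"gripper":-1}]'

```text
time_s: 6.4
eef_pos: [0.4849, -0.269, 0.2041]
ee_rot: [2.266, 1.959, -0.236]
wrist_force: [0.0, -0.1, -1.2]
finger_gap: 0.0114
```

```bash
python3 -c "
from h import *
units(tall_tcp(0,0.15),RY,RL)
f=arm.grab_frame('scene')
cv2.imwrite('pics/s3c.png',cv2.resize(f['color'][180:290,270:380,::-1],None,fx=5,fy=5,interpolation=cv2.INTER_CUBIC))
"
```

```text
t 6.4 slide [-5.00e-04 -5.40e-03 -7.01e-01] rot [-0.     -0.0002 -0.0009] deg 0.3 gap 0.0114 F [ 0.  -0.1 -1.2] q7 1.31
```

View pics/s3c.png

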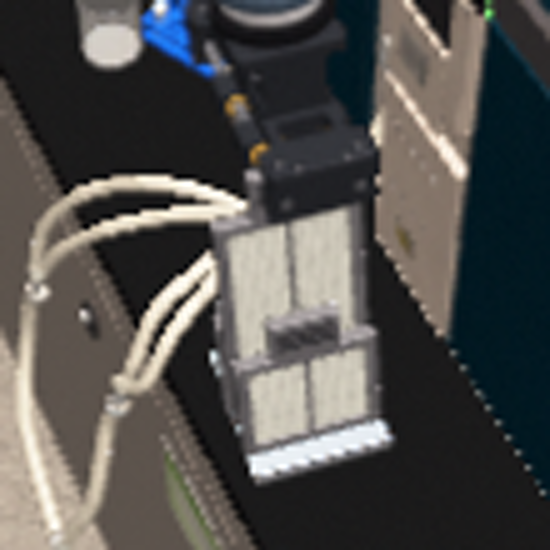

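>>> move_arm --motion '[{"slide":[0,0,-0.08],"delta_rot":[0,0,0],"gripper":-1},{"slide":[0,0,-0.16],"delta_rot":[0,0,0],"gripper":-1},{"slide":[0,0,-0.24],"delta_rot":[0,0,0],"gripper":-1},{"slide":[0,0,-0.32],"delta_rot":[0,0,0],"gripper":-1},{"slide":[0,0,-0.4],"delta_rot":[0,0,0],"gripper":-1},{"slide":[0,0,-0.48],"delta_rot":[0,0,0],"gripper":-1},{"slide":[0,0,-0.58],"delta_rot":[0,0,0],"gripper":-1},{"slide":[0,0,-0.75],"delta_rot":[0,0,0],"gripper":-1}]'

```text
time_s: 7.25
eef_pos: [0.4867, -0.2507, 0.2915]
ee_rot: [2.268, 1.96, -0.238]
wrist_force: [-0.6, 0.4, -0.9]
finger_gap: 0.012
```

```bash
cat >> h.py <<'E'
SILL=np.array([.5315,.2245,.012]); EY,EL=11.5,12.5
def place_tcp(front,lift,back=0.):   # m in front of sill point, lift along vertical; underside centre -> tcp (138 up)
    fx,fy,fz=frame(EY,EL); h=np.array([np.cos(np.radians(EY)),np.sin(np.radians(EY)),0])
    return SILL-h*front+np.array([0,0,lift+.0013])+fz*.138
E
python3 -c "
from h import *
s=arm.observe();print(s['eef_pos'])
f=arm.grab_frame('scene')
cv2.imwrite('pics/s4c.png',cv2.resize(f['color'][150:290,240:380,::-1],None,fx=4,fy=4,interpolation=cv2.INTER_CUBIC))
print(place_tcp(.012,0)); p=place_tcp(.012,.16); p[0]-=.08; print(p); units(p,EY,EL)
"
```

```text
[ 0.48672183 -0.25065818  0.2915327 ]
[0.54900995 0.22806244 0.14802885]
[0.46900995 0.22806244 0.30802885]
t 7.3 slide [ 3.811  -0.7381 -0.9195] rot [ 0.042  -0.0017  0.1905] deg 70.2 gap 0.0116 F [1.4 1.  1.1] q7 1.39
```

View pics/s4c.png

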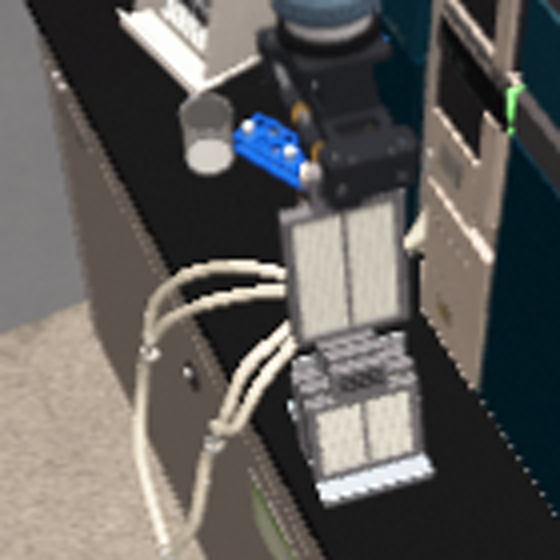

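```bash
python3 -c "
from h import *
units([.445,-.145,.305],82,12)
"
```

```text
t 7.3 slide [ 0.7789 -0.4889 -0.2489] rot [ 0.0006 -0.     -0.0009] deg 0.4 gap 0.0116 F [1.4 1.  1.1] q7 1.39
```

>>> move_arm --motion '[{"slide":[0.2,-0.12,-0.1],"delta_rot":[0,0,0],"gripper":-1},{"slide":[0.4,-0.25,-0.2],"delta_rot":[0,0,0],"gripper":-1},{"slide":[0.6,-0.37,-0.25],"delta_rot":[0,0,0],"gripper":-1},{"slide":[0.78,-0.49,-0.25],"delta_rot":[0,0,0],"gripper":-1},{"slide":[0.78,-0.49,-0.25],"delta_rot":[0,0,0],"gripper":-1}]'

```text
time_s: 7.8
eef_pos: [0.4425, -0.1424, 0.3013]
ee_rot: [2.262, 1.964, -0.236]
wrist_force: [-0.0, -0.9, -1.7]
finger_gap: 0.0119
```

```bash
python3 -c "
from h import *
units([.445,-.03,.305],60,12)
"
```

```text
t 7.8 slide [ 0.9038 -0.1107 -0.2225] rot [ 0.0127 -0.0002  0.0596] deg 21.9 gap 0.0119 F [-0.  -0.9 -1.7] q7 1.25
```

>>> move_arm --motion '[{"slide":[0.2,-0.025,-0.05],"delta_rot":[0.0025,0,0.012],"gripper":-1},{"slide":[0.42,-0.05,-0.1],"delta_rot":[0.0055,0,0.026],"gripper":-1},{"slide":[0.66,-0.08,-0.16],"delta_rot":[0.009,0,0.042],"gripper":-1},{"slide":[0.9,-0.11,-0.22],"delta_rot":[0.0127,0,0.0596],"gripper":-1},{"slide":[0.9,-0.11,-0.22],"delta_rot":[0.0127,0,0.0596],"gripper":-1}]'

```text
time_s: 8.3
eef_pos: [0.4476, -0.03, 0.3052]
ee_rot: [2.623, 1.51, -0.27]
wrist_force: [-0.2, 0.6, -1.3]
finger_gap: 0.0115
```

```bash
python3 -c "
from h import *
units([.44,.08,.305],35,12)
"
```

```text
t 8.3 slide [ 0.7456 -0.5151 -0.1542] rot [ 0.0143 -0.0006  0.0676] deg 24.9 gap 0.0115 F [-0.2  0.6 -1.3] q7 0.66
```

>>> move_arm --motion '[{"slide":[0.16,-0.11,-0.03],"delta_rot":[0.003,0,0.014],"gripper":-1},{"slide":[0.35,-0.24,-0.07],"delta_rot":[0.0065,0,0.031],"gripper":-1},{"slide":[0.55,-0.38,-0.11],"delta_rot":[0.01,0,0.049],"gripper":-1},{"slide":[0.745,-0.515,-0.154],"delta_rot":[0.0143,0,0.0676],"gripper":-1},{"slide":[0.745,-0.515,-0.154],"delta_rot":[0.0143,0,0.0676],"gripper":-1}]'

```text
time_s: 8.8
eef_pos: [0.4396, 0.0788, 0.3045]
ee_rot: [2.924, 0.921, -0.303]
wrist_force: [-0.2, -0.1, -0.7]
finger_gap: 0.0121
```

```bash
python3 -c "
from h import *
units([.44,.17,.305],11.5,12.5)
"
```

```text
t 8.8 slide [ 0.4285 -0.6208 -0.0928] rot [ 0.0136 -0.0018  0.0637] deg 23.5 gap 0.0121 F [-0.2 -0.1 -0.7] q7 0.08
```

>>> move_arm --motion '[{"slide":[0.1,-0.14,-0.02],"delta_rot":[0.003,0,0.014],"gripper":-1},{"slide":[0.21,-0.3,-0.045],"delta_rot":[0.0065,-0.001,0.031],"gripper":-1},{"slide":[0.32,-0.46,-0.07],"delta_rot":[0.01,-0.0015,0.047],"gripper":-1},{"slide":[0.4285,-0.6208,-0.093],"delta_rot":[0.0136,-0.0018,0.0637],"gripper":-1},{"slide":[0.4285,-0.6208,-0.093],"delta_rot":[0.0136,-0.0018,0.0637],"gripper":-1}]'

```text
time_s: 9.3
eef_pos: [0.4402, 0.1685, 0.3047]
ee_rot: [3.085, 0.311, -0.338]
wrist_force: [-0.4, 0.6, -2.1]
finger_gap: 0.0124
```

```bash
python3 -c "
from h import *
p=place_tcp(.012,.15); p2=p.copy(); p2[0]-=.06; print(p2); units(p2,EY,EL); units(p,EY,EL)
"
```

```text
[0.48900995 0.22806244 0.29802885]
t 9.3 slide [ 0.4973 -0.405  -0.0538] rot [0.0001 0.     0.    ] deg 0.0 gap 0.0124 F [-0.4  0.6 -2.1] q7 -0.41
t 9.3 slide [ 0.9757 -0.3052 -0.1599] rot [0.0001 0.     0.    ] deg 0.0 gap 0.0124 F [-0.4  0.6 -2.1] q7 -0.41
```

>>> move_arm --motion '[{"slide":[0.12,-0.13,-0.02],"delta_rot":[0,0,0],"gripper":-1},{"slide":[0.3,-0.28,-0.04],"delta_rot":[0,0,0],"gripper":-1},{"slide":[0.5,-0.4,-0.055],"delta_rot":[0,0,0],"gripper":-1},{"slide":[0.74,-0.36,-0.1],"delta_rot":[0,0,0],"gripper":-1},{"slide":[0.93,-0.305,-0.15],"delta_rot":[0,0,0],"gripper":-1},{"slide":[0.976,-0.305,-0.16],"delta_rot":[0,0,0],"gripper":-1},{"slide":[0.976,-0.305,-0.16],"delta_rot":[0,0,0],"gripper":-1}]'

```text
time_s: 10.0
eef_pos: [0.5494, 0.2251, 0.2973]
ee_rot: [3.084, 0.307, -0.34]
wrist_force: [-1.0, 0.0, -1.2]
finger_gap: 0.0122
```

```bash
python3 -c "
from h import *
s=arm.observe();print(s['eef_pos'])
units(place_tcp(.012,.05),EY,EL)
fs=arm.grab_frame('scene'); ft=arm.grab_frame('top')
fx,fy,fz=frame(EY,EL); u=np.array(s['eef_pos'])-fz*.138
def box(o,W=.1,T=.012,H=.135,tab=True):
    L=[]
    for t in(-T/2,T/2):
        for a,b,c,d in [(-W/2,0,W/2,0),(-W/2,H,W/2,H),(-W/2,0,-W/2,H),(W/2,0,W/2,H),(-.025,H,-.025,.17),(.025,H,.025,.17),(-.025,.17,.025,.17)]:
            L.append([o+fx*t+fy*a+fz*b,o+fx*t+fy*c+fz*d])
    return L
for f,n,(x0,x1,y0,y1),k in [(fs,'s5',(235,345,90,210),5),(ft,'t5',(160,280,120,220),6)]:
    im=cv2.resize(f['color'][y0:y1,x0:x1,::-1],None,fx=k,fy=k,interpolation=cv2.INTER_CUBIC)
    for l in box(u):
        p=((proj(f,l)-[x0,y0]+.5)*k).astype(int); cv2.line(im,tuple(map(int,p[0])),tuple(map(int,p[1])),(0,0,255),1)
    cv2.imwrite('pics/'+n+'.png',im)
    np.save(n+'.npy',f,allow_pickle=True)
"
```

```text
[0.54936412 0.22513742 0.29725598]
t 10.0 slide [ 0.1823 -0.0262  0.8065] rot [ 0.0003  0.0003 -0.0004] deg 0.2 gap 0.0122 F [-1.   0.  -1.2] q7 -0.47
```

View pics/s5.png

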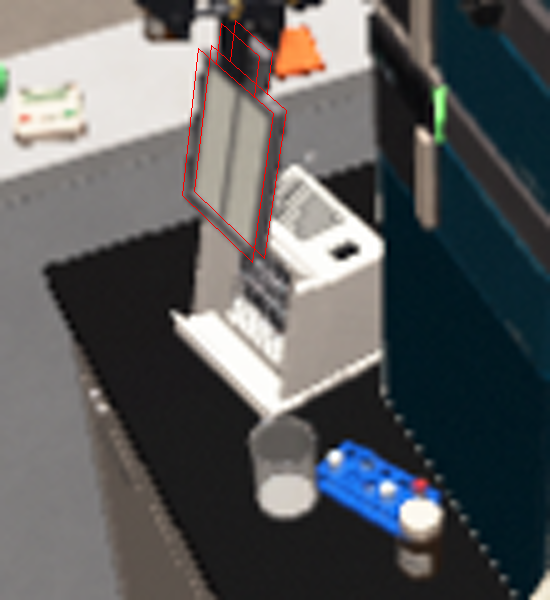

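View pics/t5.png

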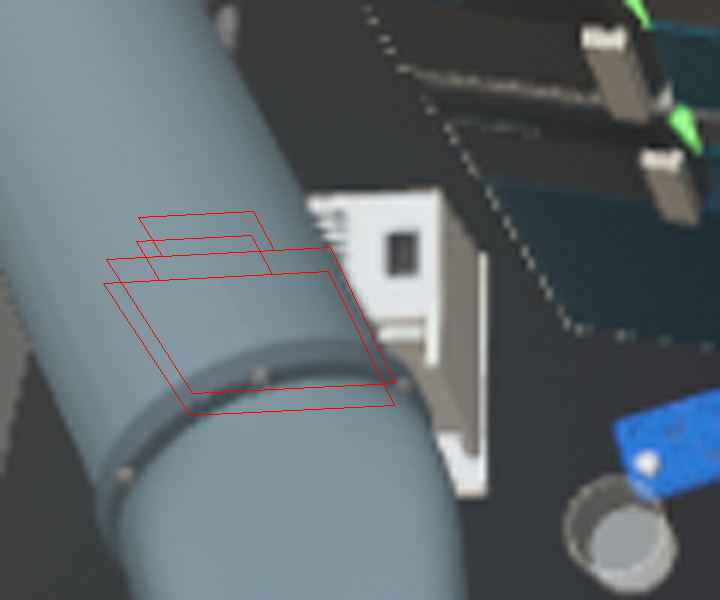

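```bash
cat > ov.py <<'E'
from h import *
def exl(EYv=EY,S=SILL):
    a=np.radians(EYv); c=S[:2]*1000
    def W(p): p=np.array(p,float).reshape(-1,3); return np.c_[c[0]+np.cos(a)*p[:,0]-np.sin(a)*p[:,1], c[1]+np.sin(a)*p[:,0]+np.cos(a)*p[:,1],p[:,2]]/1000
    s12,c12=np.sin(np.radians(12)),np.cos(np.radians(12))
    T=lambda s,d=0:(s*s12-d*c12,12+s*c12)
    l=[]
    for v in (-60,60): l.append([(0,v,12),(T(118)[0],v,T(118)[1])]); l.append([(-16,v,12),(T(118,16)[0],v,T(118)[1])])
    for s in (0,118): l.append([(T(s)[0],-60,T(s)[1]),(T(s)[0],60,T(s)[1])])
    l.append([(-26,-60,12),(-26,60,12)])
    for v in (-70,70): l.append([(30,v,128),(110,v,128)])
    return [W(x) for x in l]
def box(o,fr,W=.1,T=.012,H=.135):
    fx,fy,fz=fr; L=[]
    for t in(-T/2,T/2):
        for a,b,c,d in [(-W/2,0,W/2,0),(-W/2,H,W/2,H),(-W/2,0,-W/2,H),(W/2,0,W/2,H),(-.025,H,-.025,.17),(.025,H,.025,.17),(-.025,.17,.025,.17)]:
            L.append([o+fx*t+fy*a+fz*b,o+fx*t+fy*c+fz*d])
    return L
def draw(f,n,x0,x1,y0,y1,k,sets):
    im=cv2.resize(f['color'][y0:y1,x0:x1,::-1],None,fx=k,fy=k,interpolation=cv2.INTER_CUBIC)
    for L,col in sets:
        for l in L:
            p=((proj(f,l)-[x0,y0]+.5)*k).astype(int); cv2.line(im,tuple(map(int,p[0])),tuple(map(int,p[1])),col,1)
    cv2.imwrite(f'pics/{n}.png',im)
E
python3 -c "
from ov import *
f=np.load('s5.npy',allow_pickle=True).item()
draw(f,'s5b',260,325,115,185,9,[(exl(),(0,0,255))])"
```

```text
(no output)
```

View pics/s5b.png

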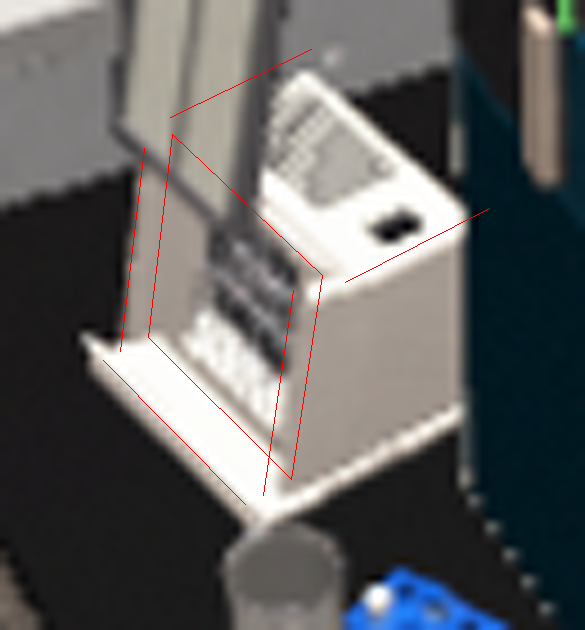

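```bash
python3 -c "
from h import *
units(place_tcp(.012,.15),EY,EL);units(place_tcp(.012,.03),EY,EL)
"
```

```text
t 10.1 slide [ 0.0115 -0.0131 -0.004 ] rot [ 0.0003  0.0003 -0.0001] deg 0.1 gap 0.0123 F [-0.3  0.1 -1.3] q7 -0.47
t 10.1 slide [ 0.2297 -0.0149  0.9719] rot [ 0.0003  0.0003 -0.0001] deg 0.1 gap 0.0123 F [-0.3  0.1 -1.3] q7 -0.47
```

>>> move_arm --motion '[{"slide":[0.03,-0.01,0.12],"delta_rot":[0,0,0],"gripper":-1},{"slide":[0.06,-0.01,0.26],"delta_rot":[0,0,0],"gripper":-1},{"slide":[0.09,-0.01,0.4],"delta_rot":[0,0,0],"gripper":-1},{"slide":[0.125,-0.01,0.54],"delta_rot":[0,0,0],"gripper":-1},{"slide":[0.155,-0.01,0.68],"delta_rot":[0,0,0],"gripper":-1},{"slide":[0.185,-0.01,0.82],"delta_rot":[0,0,0],"gripper":-1},{"slide":[0.222,-0.01,0.97],"delta_rot":[0,0,0],"gripper":-1},{"slide":[0.222,-0.01,0.97],"delta_rot":[0,0,0],"gripper":-1}]'

```text
time_s: 10.9
eef_pos: [0.5472, 0.2268, 0.1756]
ee_rot: [3.082, 0.309, -0.346]
wrist_force: [-0.1, -0.1, -2.4]
finger_gap: 0.0118
```

```bash
python3 -c "
from ov import *
units(place_tcp(.012,.03),EY,EL);units(place_tcp(.011,.0),EY,EL)
f=arm.grab_frame('scene'); s=arm.observe(); fr=frame(EY,EL)
draw(f,'s6',260,325,100,185,7,[(box(np.array(s['eef_pos'])-fr[2]*.138,fr),(0,0,255))])
"
```

```text
t 10.9 slide [ 0.0121 -0.0069 -0.0239] rot [ 0.0004  0.0009 -0.0002] deg 0.4 gap 0.0118 F [-0.1 -0.1 -2.4] q7 -0.51
t 10.9 slide [ 0.0758 -0.0076  0.218 ] rot [ 0.0004  0.0009 -0.0002] deg 0.4 gap 0.0118 F [-0.1 -0.1 -2.4] q7 -0.51
```

View pics/s6.png

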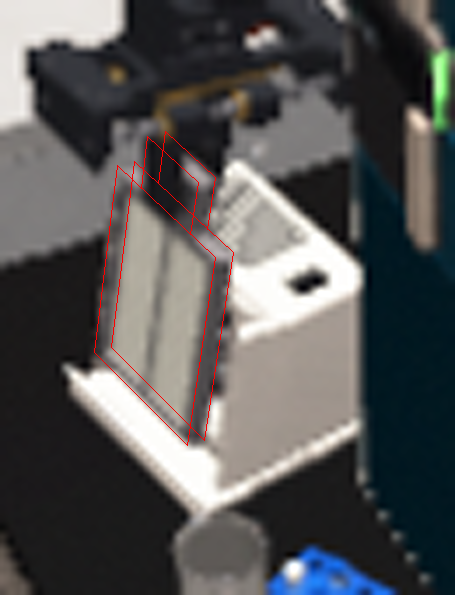

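>>> move_arm --motion '[{"slide":[0.012,-0.005,0.04],"delta_rot":[0,0,0],"gripper":-1},{"slide":[0.03,-0.005,0.09],"delta_rot":[0,0,0],"gripper":-1},{"slide":[0.045,-0.005,0.13],"delta_rot":[0,0,0],"gripper":-1},{"slide":[0.058,-0.005,0.17],"delta_rot":[0,0,0],"gripper":-1},{"slide":[0.06,-0.005,0.18],"delta_rot":[0,0,0],"gripper":-1},{"slide":[0.06,-0.005,0.18],"delta_rot":[0,0,0],"gripper":-1}]'

```text
time_s: 11.55
eef_pos: [0.5512, 0.2289, 0.1556]
ee_rot: [3.084, 0.308, -0.34]
wrist_force: [0.9, -0.3, -1.4]
finger_gap: 0.0116
```

```bash
python3 -c "
from ov import *
units(place_tcp(.011,.0),EY,EL)
f=arm.grab_frame('scene'); s=arm.observe(); fr=frame(EY,EL)
draw(f,'s7',260,325,100,185,7,[])
"
```

```text
t 11.55 slide [0.0033 0.0033 0.0637] rot [ 0.0002  0.0003 -0.0003] deg 0.2 gap 0.0116 F [ 0.9 -0.3 -1.4] q7 -0.52
```

View pics/s7.png

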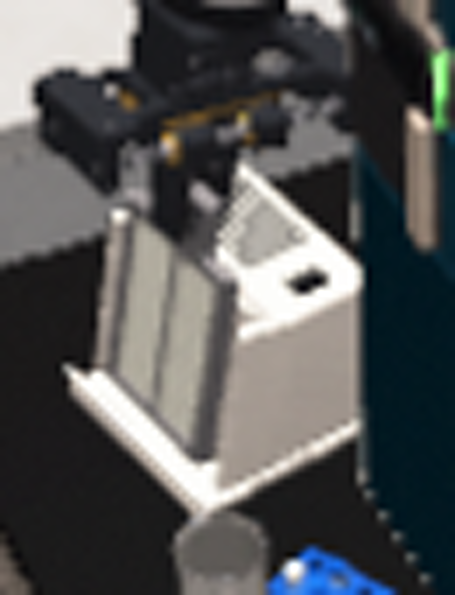

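Between the rails, behind the lip, no contact. About 8 mm to go; small steps.

>>> move_arm --motion '[{"slide":[0.003,0.003,0.02],"delta_rot":[0,0,0],"gripper":-1},{"slide":[0.006,0.003,0.035],"delta_rot":[0,0,0],"gripper":-1},{"slide":[0.01,0.003,0.045],"delta_rot":[0,0,0],"gripper":-1},{"slide":[0.01,0.003,0.05],"delta_rot":[0,0,0],"gripper":-1},{"slide":[0.01,0.003,0.05],"delta_rot":[0,0,0],"gripper":-1}]'

```text
time_s: 12.1
eef_pos: [0.5512, 0.2286, 0.1496]
ee_rot: [3.084, 0.308, -0.34]
wrist_force: [-0.5, -1.0, -1.1]
finger_gap: 0.0121
```

>>> move_arm --motion '[{"slide":[0.002,0,0.01],"delta_rot":[0,0,0],"gripper":-1},{"slide":[0.002,0,0.01],"delta_rot":[0,0,0],"gripper":-1}]'

```text
time_s: 12.3
eef_pos: [0.5511, 0.2285, 0.1483]
ee_rot: [3.084, 0.308, -0.34]
wrist_force: [0.7, 1.1, -1.2]
finger_gap: 0.0115
```

>>> move_arm --motion '[{"slide":[0.002,0,0.01],"delta_rot":[0,0,0],"gripper":-1},{"slide":[0.002,0,0.01],"delta_rot":[0,0,0],"gripper":-1}]'

```text
time_s: 12.5
eef_pos: [0.5516, 0.2288, 0.148]
ee_rot: [3.085, 0.308, -0.338]
wrist_force: [-0.3, -0.7, 5.0]
finger_gap: 0.0116
```

```bash
python3 -c "
from ov import *
units(place_tcp(.010,.0),EY,EL)
f=arm.grab_frame('scene'); draw(f,'s8',260,325,100,185,7,[])
"
```

```text
t 12.5 slide [-0.0057  0.0017  0.001 ] rot [ 0.0002  0.     -0.0003] deg 0.1 gap 0.0116 F [-0.3 -0.7  5. ] q7 -0.52
```

View pics/s8.png

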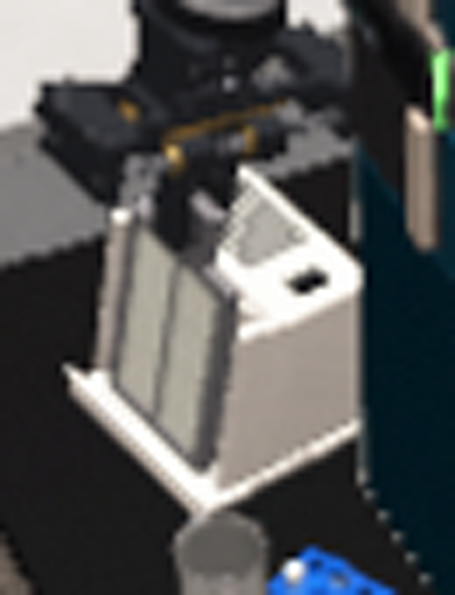

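>>> move_arm --motion '[{"slide":[0,0,0],"delta_rot":[0,0,0],"gripper":-0.65},{"slide":[0,0,0],"delta_rot":[0,0,0],"gripper":-0.65},{"slide":[0,0,0],"delta_rot":[0,0,0],"gripper":-0.5},{"slide":[0,0,0],"delta_rot":[0,0,0],"gripper":-0.4},{"slide":[0,0,0],"delta_rot":[0,0,0],"gripper":-0.4},{"slide":[0,0,0],"delta_rot":[0,0,0],"gripper":-0.4}]'

```text
time_s: 13.15
eef_pos: [0.5511, 0.2286, 0.1472]
ee_rot: [3.084, 0.308, -0.34]
wrist_force: [-0.2, -0.1, 0.3]
finger_gap: 0.0266
```

```bash
python3 -c "
from ov import *
units(place_tcp(.010,.0),EY,EL)
f=arm.grab_frame('scene'); draw(f,'s9',260,325,100,185,7,[])
"
```

```text
t 13.15 slide [-0.0028  0.0006 -0.0068] rot [ 0.0002  0.0002 -0.0003] deg 0.1 gap 0.0266 F [-0.2 -0.1  0.3] q7 -0.52
```

View pics/s9.png

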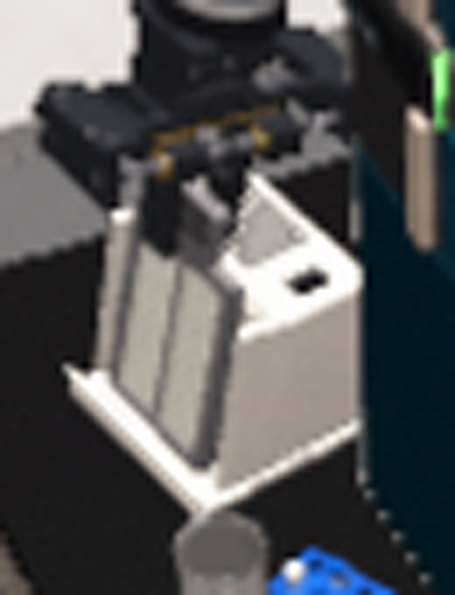

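>>> move_arm --motion '[{"slide":[0,0,0],"delta_rot":[0,0,0],"gripper":-0.2},{"slide":[0,0,0],"delta_rot":[0,0,0],"gripper":-0.2},{"slide":[0,0,-0.08],"delta_rot":[0,0,0],"gripper":-0.2},{"slide":[0,0,-0.18],"delta_rot":[0,0,0],"gripper":-0.2},{"slide":[0,0,-0.35],"delta_rot":[0,0,0],"gripper":-0.2},{"slide":[0,0,-0.6],"delta_rot":[0,0,0],"gripper":-0.2},{"slide":[0,0,-0.9],"delta_rot":[0,0,0],"gripper":-0.2},{"slide":[0,0,-1.0],"delta_rot":[0,0,0],"gripper":-0.2}]'

```text
time_s: 14.0
eef_pos: [0.5788, 0.2351, 0.2692]
ee_rot: [3.088, 0.308, -0.33]
wrist_force: [0.0, 0.4, -0.5]
finger_gap: 0.0355
```

>>> move_arm --motion '[{"slide":[-0.3,0,-0.1],"delta_rot":[0,0,0],"gripper":-0.2},{"slide":[-0.6,0,-0.2],"delta_rot":[0,0,0],"gripper":-0.2},{"slide":[-0.95,0,-0.2],"delta_rot":[0,0,0],"gripper":-0.2},{"slide":[-0.95,0,-0.2],"delta_rot":[0,0,0],"gripper":-0.2}]'

```text
time_s: 14.4
eef_pos: [0.4688, 0.2131, 0.3143]
ee_rot: [3.082, 0.313, -0.339]
wrist_force: [1.0, -0.5, -0.2]
finger_gap: 0.035
```

```bash
python3 -c "
from ov import *
np.set_printoptions(precision=1,suppress=True)
s=arm.observe(); print(s['time_s'],s['eef_pos'],s['wrist_force'])
f=arm.grab_frame('scene'); fr=frame(EY,12.5)
h=np.array([np.cos(np.radians(EY)),np.sin(np.radians(EY)),0])
draw(f,'s10',255,330,100,185,7,[(box(SILL-h*.009+[0,0,.001],fr),(0,0,255))])
draw(f,'s10r',240,400,100,300,3,[])
np.save('s10.npy',f,allow_pickle=True)
t=arm.grab_frame('top'); draw(t,'t10',170,470,130,270,2.6,[]); np.save('t10.npy',t,allow_pickle=True)
P=cloud(f).reshape(-1,3)*1000
c=SILL*1000; a=np.radians(EY); d=P[:,:2]-c[:2]; L=np.c_[d@[np.cos(a),np.sin(a)],d@[-np.sin(a),np.cos(a)],P[:,2]]
k=(abs(L[:,1])<45)&(L[:,2]>25)&(L[:,2]<135)&(L[:,0]>-35)&(L[:,0]<60); q=L[k]
k=(abs(q[:,0]-(q[:,2]-12)*.22+14)<12); q=q[k]
co=np.linalg.lstsq(np.c_[np.ones(len(q)),q[:,1],q[:,2]-12],q[:,0],rcond=None)[0]
print(len(q),co,'lean',np.degrees(np.arctan(co[2])),'yaw dev',np.degrees(np.arctan(-co[1])))
"
```

```text
14.4 [0.5 0.2 0.3] [ 1.  -0.5 -0.2]
320 [-13.9  -0.    0.3] lean 14.306088997498518 yaw dev 0.18865437541645114
```

View pics/s10.png

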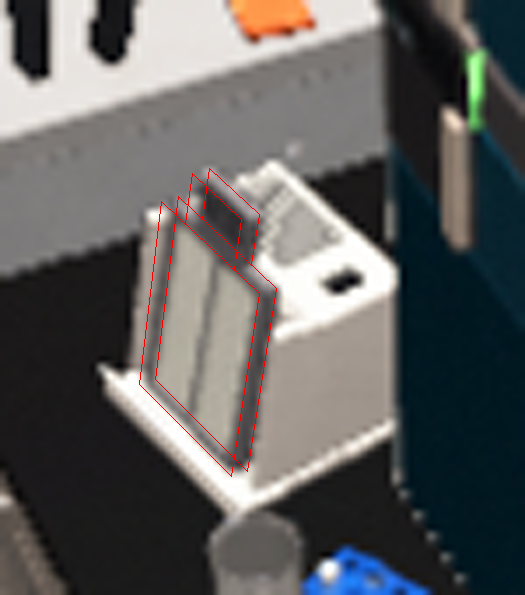

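View pics/s10r.png

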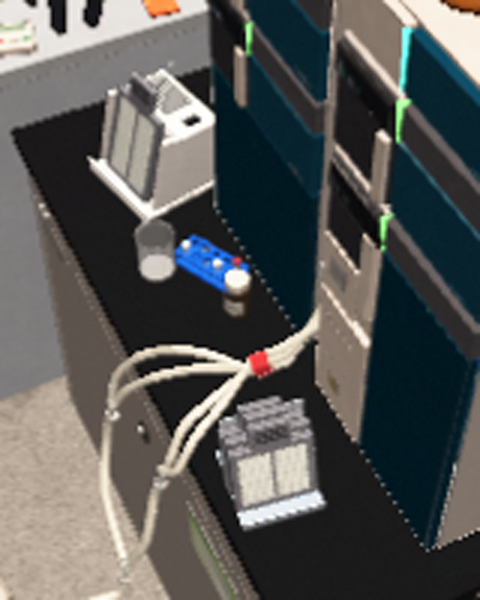

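View pics/t10.png

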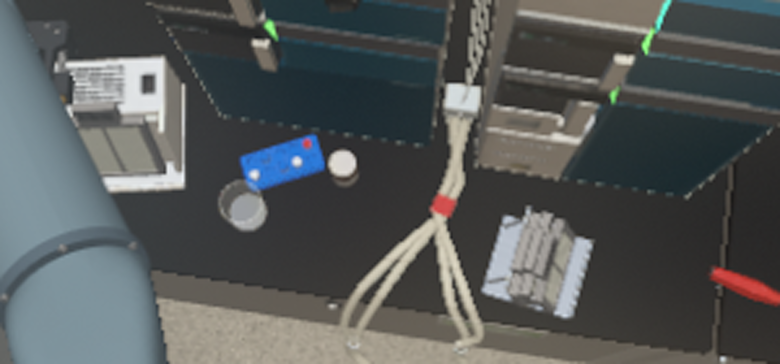

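```bash
python3 -c "
from rig import arm
print(arm.hand_in())"
```

```text
the job is handed in; nothing more can be done
None
```

I drew the tall cassette, third from the back, out of the row along its own plane. I carried it across on the robot's side of the instruments and lowered it onto the extractor's sill. Contact with the sill read about 5 N before I opened the gripper and backed away. The job was handed in at about 14.5 s.

- **Seat:** in the last pictures the filter stands tab up between the rails and behind the lip. A plane fit to the depth image puts its underside about 8 mm in front of the sill point, within 0.2° of my estimate of the extractor's direction.
- **Lean:** the fit gives about 14°. That is inside the 12 to 17° allowed, but about 2° more than the grille's 12°, so it may not lie perfectly flush. The depth readings scatter by about 3 mm.
- **Row and bystanders:** the three short cassettes still lean in the rest. The beaker, vial rack, jar and screwdriver look unmoved, but I judged these by eye and did not measure them.
- **Disagreements:** the two cameras differed by 2 to 3 mm on where the tall filter's front face was, and I split the difference for the grasp. Some network estimates of points were off by 1 to 2 cm, so I relied on the depth data instead.

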